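# Slide a battery pack under the contact spring of a test dock

## Task

The battery pack lying in the test dock sits too high on its sprung bed to enter. With the fingertips, press the pack firmly down and, keeping it pressed, push it forward under the bridge and the copper leaf spring until its nose is fully home against the end stop; then let go and move clear, leaving it held there. Do not grip, lift or tip the pack, and leave the spare pack and the other things on the bench alone.

Things in the scene. Friction and masses are not known exactly. Their poses are not given: they have to be found in the camera images.
- dock: Grey battery test dock, fixed, 275 mm long (x) by 110 mm wide (y). Origin on the bench surface (its height 0); x is the level direction in which the pack is slid, away from the robot (within 30 degrees of straight ahead); z is up. A channel 71 mm wide runs along x between walls 36 mm tall; its open rear end is at x = -125 mm.
- bridge (a point): Middle of the underside of the aluminium bridge that spans the channel: dock x = 35 to 47 mm, underside 48.5 mm above the bench, top 61 mm (64 mm at its two screw heads).
- end_stop (a point): Point on the end stop, the upright face at dock x = 80 mm, 32 mm above the bench, of a housing 65 mm tall that reaches to dock x = 150 mm.
- bed (a joint): Depression in m of the sprung steel bed, the channel's level floor under the pack's whole travel (0 = up, bed top 30 mm above the bench; 0.010 = bottomed, 20 mm). Its springs push up with 8 N at 0, rising evenly to 18 N when bottomed. The pack clears the bridge when the bed is down 5.5 mm or more.
- leaf (a joint): Lift in rad of the copper leaf spring, 36 mm wide, hinged on the far side of the bridge and trailing down towards the end stop. 0 = at rest, tip 39 mm above the bench at dock x = 72 mm; about 0.4 with the pack under it. It presses on the pack with about 3 to 5 N and gives way as the nose is pushed into it.
- pack: Black battery pack, loose, 0.25 to 0.45 kg, 110 (x) by 66 (y) by 24 mm; origin at the centre of its underside, x towards its nose, along dock x. It lies on the raised bed, its nose 8 to 25 mm short of the bridge, its flat top 54 mm above the bench. Fully home its origin is at dock x = 25 mm; let go, it rises until its top meets the bridge. Pack and bed are slick (friction about 0.25).
- rib (a point): Middle of the rear face of the grey thumb rib on the pack's top, at pack x = -8 mm, 5 mm above the flat top. The rib is 50 mm wide (y), 10 mm high and 8 mm thick (pack x = -8 to 0 mm). A finger on the flat top behind it can press down and push the rib forward. Fully home, the rib stays 10 mm short of the bridge.
- press_spot (a point): Point on the flat top of the pack behind the rib, at pack x = -30 mm, y = 0, z = 24 mm.
- spare_pack: A second pack of the same kind lying on the bench beside the dock; leave alone. Origin at the centre of its underside.
- short_socket: Steel socket, 28 mm diameter, 32 mm tall, upright; leave alone. Origin under its centre.
- long_socket: Steel socket, 24 mm diameter, 65 mm tall, upright; leave alone. Origin under its centre.
- screw_jar: Jar, 54 mm diameter, 75 mm tall; leave alone. Origin under its centre.
- screwdriver: Screwdriver 190 mm long lying on the bench; leave alone.
- tape_measure: Black tape measure about 90 by 42 by 62 mm; leave alone. Origin under its centre.
- spanner: Steel spanner 170 mm long lying on the bench; leave alone.
Things that resemble listed ones, but are neither listed nor needed, are in the scene too. What is shaped like the pack but turquoise or yellow is not meant.

How it is judged (in metres and radians):
On the way, in this order (a step that is already met when the one before it is completed fails the run):
1. the pack is pressed down below the bridge while its nose is still before it or no more than 10 mm under it (value of joint bed above 0.005 m and x of pack in the frame of dock below -0.01 m), for 0.1 s.
2. the pack is pushed home under the leaf spring (x of pack in the frame of dock above 0.0215 m and z of pack in the frame of dock between 0.018 and 0.0265 m and value of joint leaf above 0.15 rad and value of joint bed above 0.004 m and angle between the x axis of pack and the x axis of dock, either way round below 0.08 rad), for 0.1 s.
At the end, for the whole second after the job is handed in: The pack is at rest in the dock with its nose within 3.5 mm of the end stop, its top held down by the bridge and leaf spring (bed down more than 4 mm, leaf lifted more than 0.15 rad), straight along the dock to 0.08 rad (all of step 2 and linear speed of pack below 0.01 m/s); the robot touches nothing.
It fails at once if the pack is lifted more than 8 mm off its raised bed (z of pack in the frame of dock above 0.038 m).
It fails at once if the pack is tipped by more than 0.2 rad (angle between pack's own z axis and vertical above 0.2 rad).
It fails at once if the spare pack or another bystander is moved more than 15 mm (distance of any of spare_pack, short_socket, long_socket, screw_jar, screwdriver, tape_measure, spanner from where it was at the start of the episode above 0.015 m).
It also fails if it takes over 40 s, if anything falls off the work surface, if the arm or the gripper's body presses on something with over 40 N, if the wrist force passes 120 N, or if a joint passes its speed limit or range.

## Robot

A 6-joint arm with a two-finger parallel gripper is mounted at the origin on the work surface. World frame = base frame: x ahead of the robot, y to its left, z up, the work surface at z = 0. Lengths are in mm, angles in rad, forces in N, time in s.
With the tool pointing down it reaches from about 325 to 850 mm from the base axis. Payload 15.5 kg.
Tool frame: the origin (TCP) lies midway between the tips of the shut fingers; the grasp point (between the pads) lies 19 mm behind it; z points along the fingers, y is the direction in which the jaws open and shut (so a half turn about z gives the same grasp; the last joint's range is limited). The gripper opens to 91 mm and grips with 3 to 60 N. Pads are 32 mm wide; open, the fingers measure 118 mm over their backs; the gripper's body (76 mm by 178 mm) begins 60 mm behind the grasp point.
Start: joints at [-1.2, 0.494, 1.345, -0, 1.302, -0.096], TCP at [280.712, -558.415, 213.915] pointing down, gripper open.
Joint ranges: [-2.91, 2.91], [-0.82, 2.16], [0.22, 2.67], [-1.22, 4.37], [0.12, 2.79], [-3.08, 3.08]. Speed limits (rad/s): [1.89, 1.89, 2.57, 3.01, 3.01, 3.01].

## Interface

Orientations are given as a unit quaternion [x, y, z, w].
In Python, from station import robot gives the robot as it stands.
- The arm moves only by the tool step_arm, never from a script. Its argument "targets" is a list of rows, each a list of 2 entries, a list of its own where there are three numbers: the shift along the tool's x, y, z in units of 0.5 m (1.0 is 0.5 m), then the turn about the tool's z in units of 180 degrees (1.0 is 180 degrees). In form: [[[x, y, z], spin], ...]. A call has 1 to 20 rows; each row is the pose to reach, as a shift and turn from the pose measured when the call began, along the tool's axes at that moment, turning the shorter way round; what a row does not reach only later rows make up. A row lasts 1/12 s, in which the tool goes at most 41.7 mm and 7.16 degrees, less where a joint would pass 70% of its speed; a pose out of reach is approached as far as the arm can. A call with a number of a shift or a turn outside -1 to 1 is refused whole. A call with a gripper value outside its range is refused whole. "jaw" is the gripper's target within -1 to 1 (shut at 1, half-way at 0, fully open at -1), set as the call begins (left out, the last holds). The fingers move at their own pace and stop on an object; the grip force is fixed at half the most. Time passes only in rows, so rows that repeat a pose let the fingers close. It gives the time, the measured TCP pose, the force and the opening at its end, in the units of the state.
- robot.state(): the state, without advancing time (a new reading comes with each control period).
- robot.get_image(name): name is "scene" or "top" or "wrist"; returns the picture (420x560x3 uint8, red, green, blue); there is no depth.
- robot.camera_model(name): a dict with "fx", "fy", "cx", "cy" (pixels), "T" (4x4, takes a point from camera to world coordinates). Camera axes: x right, y up, looking along -z (the intrinsics and any distortion apply to the point x, -y, -z); pixel columns grow to the right and rows downward; lengths in mm; the calibration is good to about 2 mm. A picture is of the moment at which its call begins: read the wrist's pose just before it. camera_model takes no time and is no camera call; for the wrist camera it gives the pose at the moment of the call.
- robot.finish_job(): hands the job in, once; it reports no verdict.
The state is a dict: "t": time; "qpos": joint angles; "dq": joint speeds; "joint_efforts": joint torques, N m; "ee_pos": TCP position; "tool_rot": TCP orientation; "force": force on the tool from outside, world axes, zero at the start; "moment": the same for the moment, N m; "finger_gap": opening from 0.0 (shut) to 1.0 (fully open).
Only numpy, scipy, OpenCV 4.12 (cv2) and the standard library are available. Lean on these libraries where they do the work, as an engineer would, in place of code of your own. Each camera call takes 0.05 s, during which the arm holds its last target. There are 200 camera calls.

## Working session

There is one attempt and no reset: what is moved stays moved. The work goes in short steps, Python scripts to look and compute and a tool call to move; the robot and the scene stay as the last step left them, time stands still between calls to the robot, and variables do not carry over. Pictures are saved under pics/ and viewed, about 8 in all and at most 12, crops included, and the job is handed in when it is done.

Besides the shell and the picture viewer there is one more tool, called by a JSON object that holds its "method" and its "body", one argument or row to a line. step_arm: Moves the arm, as the interface text tells. Shifts and turns lie within -1 to 1; 1 stands for 0.5 m of shift or 180 degrees of turn. Its arguments: {"type":"object","properties":{"targets":{"type":"array"},"jaw":{"type":"number"}},"required":["targets"]}

```bash
mkdir -p pics; python3 - <<'E'
from station import robot
import cv2
s=robot.state();print(s)
for n in("top","scene"):
    im=robot.get_image(n);cv2.imwrite(f"pics/{n}0.png",cv2.cvtColor(im,cv2.COLOR_RGB2BGR));print(n,robot.camera_model(n))
E
```

```text
{'t': 0.0, 'qpos': array([-1.20049665e+00,  4.94204062e-01,  1.34613180e+00, -2.23240006e-05,
        1.30251398e+00, -9.55068954e-02]), 'dq': array([ 6.91923391e-04,  1.43568817e-03, -8.65280897e-04,  2.08195914e-04,
       -6.55982494e-05, -1.56957153e-03]), 'joint_efforts': array([-1.28907624e-03, -8.78837156e+01, -3.81852186e+01,  7.06322654e-02,
        5.33749850e-02, -1.60778804e-04]), 'ee_pos': array([ 280.56591534, -558.05290534,  213.325066  ]), 'tool_rot': array([ 9.72999532e-01,  2.30806230e-01, -9.67541587e-05, -6.21193748e-04]), 'force': array([-0.04876254,  0.06554442, -0.10270438]), 'moment': array([-0.0405079 ,  0.00329924,  0.02659867]), 'finger_gap': 1.004037513159334}
top {'fx': 545.8533642626596, 'fy': 545.8533642626596, 'cx': 278.5309376754899, 'cy': 218.29658978332301, 'T': array([[-1.59843956e-02,  9.97593761e-01, -6.74624870e-02,
         4.53331836e+02],
       [-9.99844891e-01, -1.64465835e-02, -6.30117418e-03,
        -4.56592338e+00],
       [-7.39553947e-03,  6.73513024e-02,  9.97701913e-01,
         1.38043714e+03],
       [ 0.00000000e+00,  0.00000000e+00,  0.00000000e+00,
         1.00000000e+00]])}
scene {'fx': 468.4514692618424, 'fy': 468.4514692618424, 'cx': 275.6077151445194, 'cy': 206.26704880729187, 'T': array([[-8.98867522e-01, -3.16435123e-01,  3.03160009e-01,
         8.84586206e+02],
       [ 4.38150047e-01, -6.61361625e-01,  6.08790060e-01,
         6.43820339e+02],
       [ 7.85583872e-03,  6.80051185e-01,  7.33122549e-01,
         8.44393865e+02],
       [ 0.00000000e+00,  0.00000000e+00,  0.00000000e+00,
         1.00000000e+00]])}
```

View pics/top0.png

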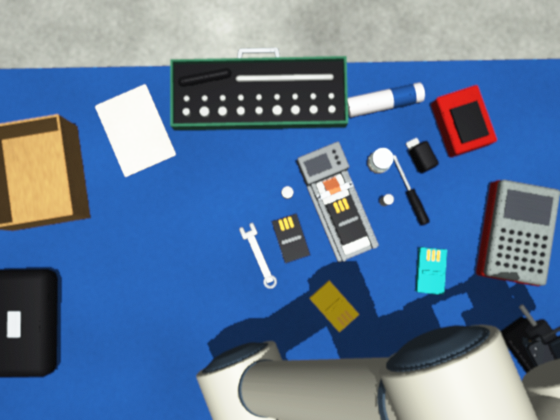

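View pics/scene0.png

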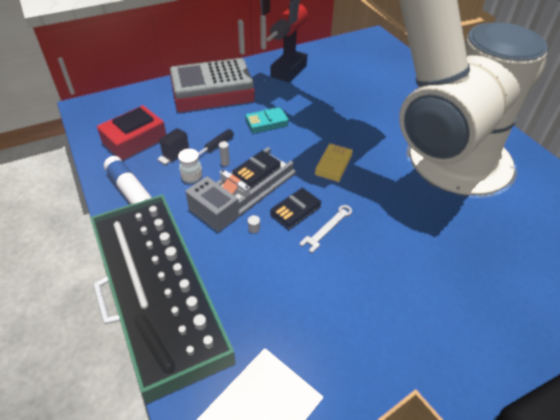

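The top view shows the dock from about (358,252) at the rear to (322,152) at the housing. The black pack in it is near (345,220). The other pack-shaped things are the spare at (291,238) on the bench, a yellow one at (333,306) and a turquoise one at (432,270). The one in the dock fits the description, so I'm enlarging it to confirm and measure.

```bash
python3 - <<'E'
import cv2
im=cv2.imread("pics/top0.png")[135:270,270:400]
cv2.imwrite("pics/c1.png",cv2.resize(im,None,fx=4.4,fy=4.4,interpolation=cv2.INTER_CUBIC))
E
```

```text
(no output)
```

View pics/c1.png

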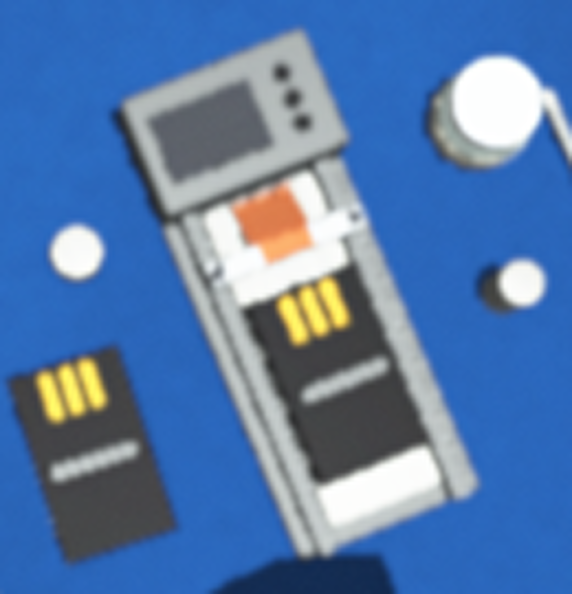

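The crop confirms the black pack with gold contacts and a grey rib lying in the dock behind the bridge. Housing corners are at (122,105), (302,30), (350,142) and (168,218). Pack corners are at (245,308), (352,268), (427,445) and (318,482), and the rib ends at (303,397) and (388,362).

```bash
cat > h.py <<'E'
import numpy as np
from station import robot
def ray(name,px,z,M=None):
    M=M or robot.camera_model(name); T=M["T"]
    d=T[:3,:3]@np.array([(px[0]-M["cx"])/M["fx"],-(px[1]-M["cy"])/M["fy"],-1]); o=T[:3,3]
    return o+d*(z-o[2])/d[2]
def fit(P,W): # yaw+translation, model xy P -> world W
    P=np.array(P,float);W=np.array(W)[:,:2];p=P-P.mean(0);w=W-W.mean(0)
    a=np.arctan2((p[:,0]*w[:,1]-p[:,1]*w[:,0]).sum(),(p*w).sum());R=np.array([[np.cos(a),-np.sin(a)],[np.sin(a),np.cos(a)]])
    t=W.mean(0)-R@P.mean(0);return a,R,t,W-(P@R.T+t)
E
python3 - <<'E'
from h import *
c=lambda u,v:(u/4.4+270-.4,v/4.4+135-.4)
D=[(122,105,65,150,55),(302,30,65,150,-55),(350,142,65,80,-55),(168,218,65,80,55),(308,555,36,-125,55),(475,490,36,-125,-55)]
a,R,t,e=fit([d[3:] for d in D],[ray("top",c(*d[:2]),d[2]) for d in D]);print("dock",np.degrees(a),t);print(e.round(1))
for n,u,v,z in [("nl",245,308,54),("nr",352,268,54),("rr",427,445,54),("rl",318,482,54),("ribl",303,397,64),("ribr",388,362,64),("s",212,268,64),("s",358,218,64)]:
    w=ray("top",c(u,v),z);print(n,w.round(1),(R.T@(w[:2]-t)).round(1))
x,y,z,w=robot.state()["tool_rot"];from scipy.spatial.transform import Rotation as Ro
print(Ro.from_quat([x,y,z,w]).as_matrix().round(3))
E
```

```text
dock 20.989657871324955 [ 569.52575983 -147.49753845]
[[-2.5 -1.9]
 [-1.7  0.4]
 [ 0.7  0.5]
 [-0.4 -1. ]
 [ 4.3 -3.3]
 [-0.4  5.4]]
nl [ 574.6 -110.7   54. ] [17.9 32.5]
nr [ 595.9 -170.5   54. ] [ 16.4 -30.9]
rr [ 497.1 -209.4   54. ] [-89.8 -31.8]
rl [ 477.7 -148.8   54. ] [-86.3  31.7]
ribl [ 524.2 -140.6   64. ] [-39.9  22.7]
ribr [ 542.6 -187.7   64. ] [-39.5 -27.9]
s [596.1 -92.2  64. ] [44.6 42.1]
s [ 622.4 -173.2   64. ] [ 40.2 -43. ]
[[ 0.893  0.449 -0.   ]
 [ 0.449 -0.893  0.001]
 [ 0.    -0.001 -1.   ]]
```

Dock fit: yaw is 21° and the origin is at (569.5, -147.5). The pack is centred at dock x ≈ -36, y ≈ 0, and the measured sizes agree within a few mm. I'm moving above the press area with the jaws shut and the tool x axis along the dock.

{"method": "step_arm", "body": {
  "targets": [
    [[0.76, -0.486, 0.08], 0.032],
    [[0.76, -0.486, 0.08], 0.032],
    [[0.76, -0.486, 0.08], 0.032],
    [[0.76, -0.486, 0.08], 0.032],
    [[0.76, -0.486, 0.08], 0.032],
    [[0.76, -0.486, 0.08], 0.032],
    [[0.76, -0.486, 0.08], 0.032],
    [[0.76, -0.486, 0.08], 0.032],
    [[0.76, -0.486, 0.08], 0.032],
    [[0.76, -0.486, 0.08], 0.032],
    [[0.76, -0.486, 0.08], 0.032],
    [[0.76, -0.486, 0.08], 0.032],
    [[0.76, -0.486, 0.08], 0.032],
    [[0.76, -0.486, 0.08], 0.032],
    [[0.76, -0.486, 0.08], 0.032],
    [[0.76, -0.486, 0.08], 0.032],
    [[0.76, -0.486, 0.08], 0.032],
    [[0.76, -0.486, 0.08], 0.032]
  ],
  "jaw": 1
}}

```text
t: 1.6
ee_pos: [510.7, -171.0, 173.8]
tool_rot: [0.983, 0.181, -0.0, -0.0]
force: [0.0, -0.6, -0.2]
finger_gap: 0.005
```

```bash
python3 - <<'E'
from h import *
import cv2
s=robot.state();print(s["t"],s["ee_pos"],s["tool_rot"],s["force"],s["finger_gap"])
M=robot.camera_model("wrist");print(M)
cv2.imwrite("pics/w1.png",cv2.cvtColor(robot.get_image("wrist"),cv2.COLOR_RGB2BGR))
np.save("w1.npy",M,allow_pickle=True)
E
```

```text
1.6 [ 510.68602441 -170.97558905  173.79014258] [ 9.83478221e-01  1.81025805e-01 -5.56203005e-05 -4.93291800e-04] [ 0.02574979 -0.62556048 -0.24168146] 0.004960456519863023
{'fx': 343.86221476210113, 'fy': 343.86221476210113, 'cx': 277.79397937279555, 'cy': 213.24538510136313, 'T': array([[ 3.55950661e-01,  8.97776147e-01,  2.59416879e-01,
         5.84542891e+02],
       [-9.34504410e-01,  3.41724238e-01,  9.96295754e-02,
        -1.43918041e+02],
       [ 7.96020960e-04, -2.77889431e-01,  9.60612737e-01,
         3.44499128e+02],
       [ 0.00000000e+00,  0.00000000e+00,  0.00000000e+00,
         1.00000000e+00]])}
```

View pics/w1.png

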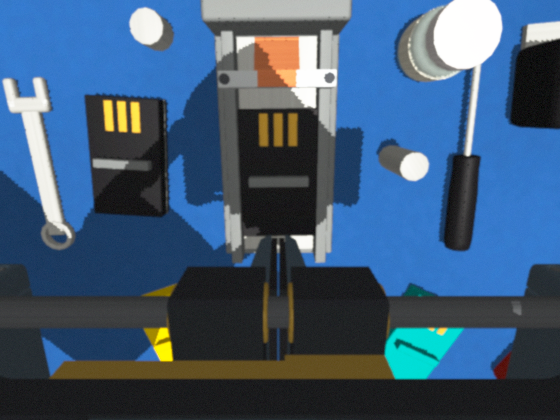

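The wrist view shows the pack nose at (238–317,109), the rib at (249–308,182), the bridge screws at (225,78) and (331,77), and the fingertips at (278,238).

```bash
python3 - <<'E'
from h import *
M=np.load("w1.npy",allow_pickle=True).item()
a=np.radians(20.99);R=np.array([[np.cos(a),-np.sin(a)],[np.sin(a),np.cos(a)]]);t=np.array([569.5,-147.5])
for n,u,v,z in [("nl",238,109,54),("nr",317,109,54),("ribl",249,182,64),("ribr",308,182,64),("ribrear",278,187,59),("rr",316,236,54),("s",225,78,64),("s",331,77,64),("hl",204,20,65),("hr",350,20,65),("endl",233,261,36),("endr",327,261,36)]:
    w=ray(0,(u,v),z,M);print(n,w.round(1),(R.T@(w[:2]-t)).round(1))
print(R.T@(robot.state()["ee_pos"][:2]-t))
E
```

```text
nl [ 576.6 -112.7   54. ] [19.1 29.9]
nr [ 599.4 -172.4   54. ] [ 19. -34.]
ribl [ 525.5 -141.2   64. ] [-38.8  21.7]
ribr [ 542.8 -186.8   64. ] [-39.  -27.1]
ribrear [ 529.1 -165.5   59. ] [-44.2  -2.3]
rr [ 498.4 -213.6   54. ] [-90.  -36.3]
s [594.8 -97.2  64. ] [41.6 37.9]
s [ 624.2 -172.4   64. ] [ 42.1 -42.9]
hl [626.8 -70.6  65. ] [81.  51.3]
hr [ 664.6 -169.9   65. ] [ 80.8 -55. ]
endl [ 440.5 -152.4   36. ] [-122.2   41.6]
endr [ 473.1 -237.9   36. ] [-122.4  -49.8]
[-63.22202514  -0.75208428]
```

{"method": "step_arm", "body": {
  "targets": [
    [[0, 0.003, 0.08], 0],
    [[0, 0.003, 0.15], 0],
    [[0, 0.003, 0.2], 0],
    [[0, 0.003, 0.225], 0],
    [[0, 0.003, 0.235], 0],
    [[0, 0.003, 0.24], 0],
    [[0, 0.003, 0.244], 0],
    [[0, 0.003, 0.248], 0],
    [[0, 0.003, 0.248], 0],
    [[0, 0.003, 0.248], 0]
  ]
}}

```text
t: 2.48
ee_pos: [511.6, -172.4, 50.9]
tool_rot: [0.983, 0.181, 0.001, -0.0]
force: [-3.2, 0.4, 6.8]
finger_gap: 0.007
```

Contact is where expected: about 7 N of upward force at z ≈ 51. I'm pressing on towards the bottom.

{"method": "step_arm", "body": {
  "targets": [
    [[0, 0, 0.004], 0],
    [[0, 0, 0.008], 0],
    [[0, 0, 0.011], 0],
    [[0, 0, 0.014], 0],
    [[0, 0, 0.015], 0],
    [[0, 0, 0.015], 0]
  ]
}}

```text
t: 2.98
ee_pos: [512.3, -172.8, 44.9]
tool_rot: [0.983, 0.181, 0.001, 0.001]
force: [-2.7, 0.9, 12.2]
finger_gap: 0.004
```

{"method": "step_arm", "body": {
  "targets": [
    [[0, 0, 0.004], 0],
    [[0.004, 0, 0.005], 0],
    [[0.008, 0, 0.005], 0],
    [[0.014, 0, 0.005], 0],
    [[0.02, 0, 0.005], 0],
    [[0.026, 0, 0.005], 0],
    [[0.032, 0, 0.005], 0],
    [[0.038, 0, 0.005], 0],
    [[0.044, 0, 0.005], 0],
    [[0.05, 0, 0.005], 0],
    [[0.05, 0, 0.005], 0]
  ]
}}

```text
t: 3.9
ee_pos: [537.0, -164.3, 44.3]
tool_rot: [0.983, 0.181, 0.003, 0.002]
force: [-1.7, 0.1, 12.7]
finger_gap: 0.001
```

```bash
python3 - <<'E'
from h import *
import cv2
s=robot.state();print(s["ee_pos"],s["force"],s["moment"])
cv2.imwrite("pics/w2.png",cv2.cvtColor(robot.get_image("wrist"),cv2.COLOR_RGB2BGR))
E
```

```text
[ 536.97735056 -164.3372811    44.30642585] [-1.66403366  0.05710374 12.72330571] [0.10733536 0.40278664 0.07154593]
```

View pics/w2.png

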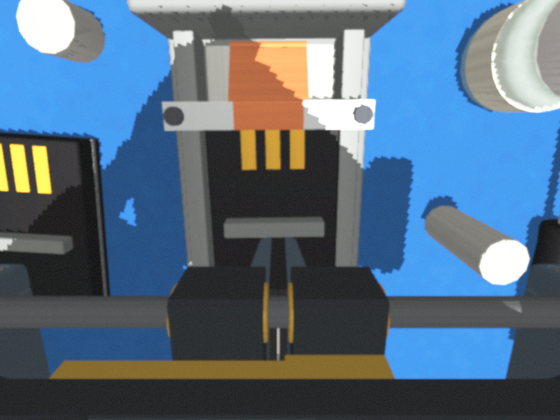

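The pack is moving with the finger against its rib at about (274,228), straight in the channel, with its nose at the bridge (row 115). I'm continuing forward.

{"method": "step_arm", "body": {
  "targets": [
    [[0.006, 0, 0.003], 0],
    [[0.012, 0, 0.003], 0],
    [[0.018, 0, 0.003], 0],
    [[0.024, 0, 0.003], 0],
    [[0.03, 0, 0.003], 0],
    [[0.036, 0, 0.003], 0],
    [[0.042, 0, 0.003], 0],
    [[0.048, 0, 0.003], 0],
    [[0.054, 0, 0.003], 0],
    [[0.06, 0, 0.003], 0],
    [[0.066, 0, 0.003], 0],
    [[0.07, 0, 0.003], 0],
    [[0.07, 0, 0.003], 0]
  ]
}}

```text
t: 5.03
ee_pos: [570.3, -152.2, 44.6]
tool_rot: [0.983, 0.181, 0.003, 0.002]
force: [-3.6, 0.3, 8.2]
finger_gap: 0.006
```

{"method": "step_arm", "body": {
  "targets": [
    [[0.003, 0, 0.003], 0],
    [[0.006, 0, 0.003], 0],
    [[0.009, 0, 0.003], 0],
    [[0.012, 0, 0.003], 0],
    [[0.014, 0, 0.003], 0],
    [[0.014, 0, 0.003], 0]
  ]
}}

```text
t: 5.53
ee_pos: [571.9, -151.5, 44.2]
tool_rot: [0.983, 0.182, -0.001, 0.002]
force: [-37.9, -21.5, 26.6]
finger_gap: 0.001
```

```bash
python3 - <<'E'
from h import *
import cv2
s=robot.state();print(s["ee_pos"],s["force"],s["moment"])
cv2.imwrite("pics/w3.png",cv2.cvtColor(robot.get_image("wrist"),cv2.COLOR_RGB2BGR))
E
```

```text
[ 571.87805287 -151.45474681   44.21661683] [-37.88928921 -21.5433563   26.6498976 ] [-4.10647639  6.68153665 -0.08088791]
```

View pics/w3.png

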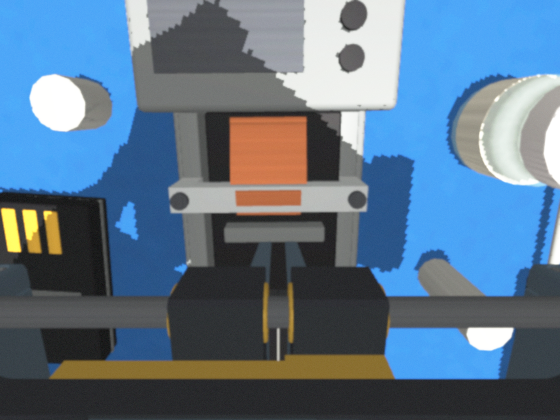

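Contact with the end stop is clear: about 43 N forward force and no further travel. The picture shows the black pack beneath the leaf (268,150), reaching the housing (row 108). I'm easing off the push, rising straight up, then moving clear.

{"method": "step_arm", "body": {
  "targets": [
    [[0.002, 0, 0], 0],
    [[0.001, 0, -0.003], 0],
    [[0, 0, -0.008], 0],
    [[0, 0, -0.014], 0],
    [[0, 0, -0.02], 0],
    [[-0.004, 0, -0.03], 0],
    [[-0.01, 0, -0.05], 0],
    [[-0.02, 0, -0.1], 0],
    [[-0.04, 0, -0.16], 0],
    [[-0.08, 0, -0.22], 0],
    [[-0.12, 0, -0.25], 0],
    [[-0.12, 0, -0.25], 0],
    [[-0.12, 0, -0.25], 0]
  ]
}}

```text
t: 6.67
ee_pos: [516.2, -172.8, 171.4]
tool_rot: [0.983, 0.181, 0.001, 0.003]
force: [0.6, 0.2, -0.5]
finger_gap: 0.001
```

```bash
python3 - <<'E'
from h import *
import cv2
s=robot.state();print(s["ee_pos"],s["force"])
M=robot.camera_model("wrist");np.save("w4.npy",M,allow_pickle=True)
cv2.imwrite("pics/w4.png",cv2.cvtColor(robot.get_image("wrist"),cv2.COLOR_RGB2BGR))
E
```

```text
[ 516.20142587 -172.84695521  171.39300992] [ 0.61530528  0.16157878 -0.49486792]
```

View pics/w4.png

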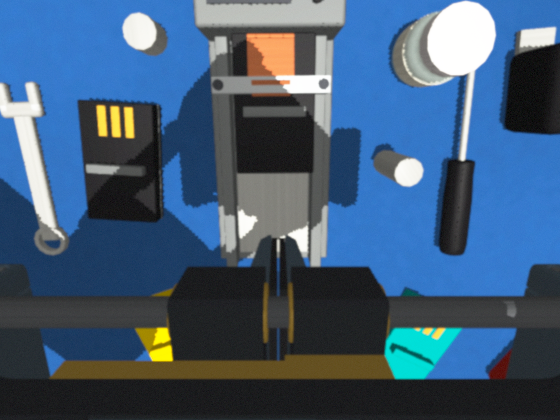

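The pack lies under the bridge and leaf. Its rear edge is at row 172 (columns 236–313), the rib at row 112 and the screws at (218,85) and (323,84). I'm checking that it is within 3.5 mm of home.

```bash
python3 - <<'E'
from h import *
M=np.load("w4.npy",allow_pickle=True).item()
a=np.radians(20.99);R=np.array([[np.cos(a),-np.sin(a)],[np.sin(a),np.cos(a)]]);t=np.array([569.5,-147.5])
for n,u,v,z in [("rear l (-30)",237,172,48.5),("rear r (-30)",312,172,48.5),("rib mid (21)",275,112,58.5),("s (41)",218,85,64),("s (41)",323,84,64),("house l(80)",200,26,65),("house r",342,26,65),("endl(-125)",227,263,36)]:
    w=ray(0,(u,v),z,M);print(n,(R.T@(w[:2]-t)).round(1))
s=robot.state();print(s["t"],s["force"])
E
```

```text
rear l (-30) [-28.1  28.2]
rear r (-30) [-28.3 -36.2]
rib mid (21) [21.2 -4.6]
s (41) [40.9 38.5]
s (41) [ 41.5 -41.2]
house l(80) [81.  49.4]
house r [ 81.  -53.5]
endl(-125) [-118.5   42.3]
6.7167 [ 0.72869863 -0.05557431 -0.29862138]
```

The rib, rear edge and bridge all agree with the pack being home within about 1–2 mm and straight, so I'm handing in.

```bash
python3 -c "
from station import robot
print(robot.finish_job())"
```

```text
the job is handed in; nothing more can be done
None
```

I pressed the pack down with the shut fingertips behind its rib and slid it forward under the bridge and leaf spring. It met the end stop at about 43 N of push, and travel stopped there. I then eased off, rose straight up and moved clear. The job was handed in at about 6.7 s; it reports no verdict.

**Position:** In the last check the rib middle was at dock x = 21.2 mm (21 expected when fully home). The pack's rear edge was at about -28 mm (-30 expected). The pack is straight along the dock.

**Held down:** I did not measure the bed depression or leaf lift directly. While pressed, the fingertips were at 44 to 45 mm, which puts the bed about 9 to 10 mm down. The final picture shows the pack under both the bridge and the leaf.

**Clear of the robot:** The force reading was about zero, and the neighbouring things in the last wrist view look unmoved.

**Disagreement:** The rear end of the dock wall measured -118.5 mm against -125 mm expected. I put this down to how I read that pixel near the finger's shadow, since the bridge and housing agreed within about 1 mm.

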